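Seat the D-shaped die in the watch-case press

TASK

Fit the large die with the flat side into the case press: pick it up by its boss, turn it until its flat faces the flat wall of the D-shaped seat, and lower it in until it sits fully down, upright, with its flange inside the seat. Set it down rather than dropping it, let go, and leave the other two dies where they stand.

Things in the scene. Friction and masses are not known exactly. Their poses are not given: they have to be found in the camera images.
- die_d_grip (a point): The die to fit: white nylon, about 60 g, on a 2 mm thick mat. Flange 14 mm thick: a 60 mm disc cut off straight on one side, 12 mm from the axis. On it stands a plain round boss, 22 mm in diameter, 46 mm long (die 60 mm tall), to be gripped along any direction. This point: on the boss's axis, half-way up it, 37 mm above the underside; z up, x points straight to the flat.
- die_round_grip (a point): Bystander, leave alone: white nylon die, its flange a full 60 mm circle without a flat, 14 mm thick, with the same boss (22 mm in diameter, top 60 mm above the underside). This point: on the boss's axis, 37 mm above the underside; z up.
- die_small_grip (a point): Bystander, leave alone: white nylon die with a small D-shaped flange (38 mm disc, flat 11.5 mm from the axis), 14 mm thick, with the same boss (22 mm in diameter, top 60 mm above the underside). This point: on the boss's axis, 37 mm above the underside; z up, x to its flat.
- seat (a point): Seat of the fixed case press: D-shaped recess, 14 mm deep, radius 35 mm, flat wall 17 mm from the centre (5 mm play all round), in a 92 mm square metal block. This point: centre of its floor, 16 mm above the table; z up, x points straight to the flat wall. Seated, the die's x lies along this x, its boss point 37 mm above this point. Column 42 mm thick, 130 mm tall, 135 mm off towards -y.
There are look-alikes about, which are no part of the job. Leave any blue look-alike of the part that bears die_d_grip alone.

How it is judged (in metres and radians):
At the end, for the whole second after the job is handed in: The large D-shaped die is at rest in the press's seat, fully down (boss point 33 to 41 mm above the seat floor), within 10 mm of the seat's centre, its flat parallel to the seat's flat within 0.5 rad, upright within 0.1 rad; the round die and the small die are within 30 mm of where they stood (z of die_d_grip in the frame of seat between 0.033 and 0.041 m and horizontal distance between die_d_grip and seat below 0.01 m and angle between the x axis of die_d_grip and the x axis of seat, either way round below 0.5 rad and angle between die_d_grip's own z axis and vertical below 0.1 rad and linear speed of die_d below 0.02 m/s and not (distance of die_round_grip from where it was at the start of the episode above 0.03 m) and not (distance of die_small_grip from where it was at the start of the episode above 0.03 m)); the robot touches nothing.
It fails at once if the die is dropped or slammed into the seat (faster than 0.7 m/s within 60 mm of the seat's axis and with its underside less than 50 mm above the seat floor) (horizontal distance between die_d_grip and seat below 0.06 m and z of die_d_grip in the frame of seat below 0.087 m and linear speed of die_d above 0.7 m/s).
It fails at once if the round die or the small die is moved more than 30 mm (distance of any of die_round_grip, die_small_grip from where it was at the start of the episode above 0.03 m).
It also fails if it takes over 32 s, if anything falls off the work surface, if the arm or the gripper's body presses on something with over 40 N, if the wrist force passes 120 N, or if a joint passes its speed limit or range.

ROBOT

A 6-joint arm with a two-finger parallel gripper is mounted at the origin on the work surface. World frame = base frame: x ahead of the robot, y to its left, z up, the work surface at z = 0. Lengths are in m, angles in degrees, forces in N, time in s.
With the tool pointing down it reaches from about 0.35 to 0.875 m from the base axis. Payload 4.2 kg.
Tool frame: the origin (TCP) lies at the very end of the fingers, on their centre line; the grasp point (between the pads) lies 19 mm behind it; z points along the fingers, y is the line along which they close (so a half turn about z gives the same grasp; the last joint's range is limited). The gripper opens to 85 mm and grips with 20 to 120 N. Pads are 22 mm wide; open, the fingers measure 114 mm over their backs; the gripper's body (76 mm by 85 mm) begins 54 mm behind the grasp point. The pads swing forward as they close: fully open they stand 13 mm farther back than shut.
Start: joints at [81.566, 22.042, 0.453, 0, -68.411, -14.817], TCP at [0.247, 0.574, 0.204] pointing down, gripper open.
Joint ranges: [-179.83, 179.83], [-69.29, 118.12], [-61.27, 80.66], [-181.25, 117.63], [-171.15, -9.14], [-177.46, 177.46]. Speed limits (degrees/s): [159.86, 159.86, 180, 180, 180, 180].

INTERFACE

Orientations are given as [roll, pitch, yaw] about the fixed x, y, z axes, in that order (R = Rz(yaw) Ry(pitch) Rx(roll)).
In Python, from cell import ctrl gives the robot as it stands. The module is installed in compiled form; this text tells all that it offers.
- The arm moves only by the tool servo_tool, never from a script. Its argument "commands" is a list of rows, each a list of 7 numbers: the shift along the tool's x, y, z in cm, then the turn, a rotation vector about the tool's x, y, z in degrees, then the closure, from 0 (fully open) to 1 (shut). A call has 1 to 10 rows; each row is the pose to reach, as a shift and turn from the pose commanded when the call began, along the tool's axes at that moment; what a row does not reach only later rows make up. A row lasts 1/12 s, in which the tool goes at most 41.7 mm and 7.16 degrees, less where a joint would pass 70% of its speed; a pose out of reach is approached as far as the arm can. A call with a gripper value outside its range is refused whole. The fingers move at their own pace and stop on an object; the grip force is fixed at half the most. Time passes only in rows, so rows that repeat a pose let the fingers close. It gives the time, the measured TCP pose, the force, the opening and the grip force at its end, in the units of the state.
- ctrl.state(): the state, without advancing time (a new reading comes with each control period).
- ctrl.grab_frame(name): name is "side" or "top" or "wrist"; returns (picture, depth): 400x640x3 uint8, blue, green, red; 400x640 float32, m along the optical axis (not along the pixel's ray), 0 where there is no reading.
- ctrl.get_calibration(name): a dict with "fx", "fy", "cx", "cy" (pixels), "T" (4x4, takes a point from camera to world coordinates); the wrist camera has in their place "hand_eye" (4x4, takes a point from camera to tool coordinates, whose origin is the TCP and whose axes are the flange's). Camera axes: x right, y down, z forward; pixel columns grow to the right and rows downward; lengths in m; the calibration is good to about 2 mm. A picture is of the moment at which its call begins: read the wrist's pose just before it. get_calibration takes no time and is no camera call.
- ctrl.job_done(): hands the job in; it is judged then, once.
The state is a dict: "time_s": time; "qpos": joint angles; "dq": joint speeds; "tau": joint torques, N m; "position": TCP position; "tool_rot": TCP orientation; "force": force on the tool from outside, world axes, zero at the start; "ft_torque": the same for the moment, N m; "grip_width": finger opening in m; "finger_force": force on a finger pad.
Only numpy, scipy, OpenCV 4.12 (cv2) and the standard library are available. Lean on these libraries where they do the work, as an engineer would, in place of code of your own. Each camera call takes 0.05 s, during which the arm holds its last target. There are 200 camera calls.

## Working session

There is one attempt and no reset: what is moved stays moved. The work goes in short steps, Python scripts to look and compute and a tool call to move; the robot and the scene stay as the last step left them, time stands still between calls to the robot, and variables do not carry over. Pictures are saved under pics/ and viewed, at most 10 in all, crops included, and the job is handed in when it is done.

Besides the shell and the picture viewer there is one more tool, called after "Emit:" in YAML: its name, and indented under it one key for each argument. servo_tool: Moves the arm, as the interface text tells. Its arguments: {"type":"object","properties":{"commands":{"type":"array","items":{"type":"array","items":{"type":"number"}}}},"required":["commands"]}

```bash
mkdir -p pics; cat > h.py <<'E'
import numpy as np,cv2
from cell import ctrl
from scipy.spatial.transform import Rotation as R
def save(n):
    im,d=ctrl.grab_frame(n); return im,d
def Tof(n,st=None):
    c=ctrl.get_calibration(n)
    if n!='wrist': return c,np.array(c['T'])
    T=np.eye(4);T[:3,:3]=R.from_euler('xyz',st['tool_rot'],degrees=True).as_matrix();T[:3,3]=st['position']
    return c,T@np.array(c['hand_eye'])
def ray(c,T,uv):
    uv=np.atleast_2d(np.array(uv,float))
    d=np.c_[(uv[:,0]-c['cx'])/c['fx'],(uv[:,1]-c['cy'])/c['fy'],np.ones(len(uv))]
    return T[:3,3],d@T[:3,:3].T
def plane(c,T,uv,z):
    o,d=ray(c,T,uv); return o+d*((z-o[2])/d[:,2])[:,None]
def cloud(c,T,dep):
    v,u=np.mgrid[:400,:640]
    o,d=ray(c,T,np.c_[u.ravel(),v.ravel()]); return (o+d*dep.ravel()[:,None]).reshape(400,640,3)
E
python3 - <<'E'
from h import *
s=ctrl.state();print(s)
for n in ['top','side']:
    im,d=ctrl.grab_frame(n);cv2.imwrite(f'pics/{n}0.png',im);np.save(f'{n}0.npy',d)
    c,T=Tof(n);print(n,c['fx'],T.round(3).tolist())
im,d=ctrl.grab_frame('wrist');cv2.imwrite('pics/wrist0.png',im)
print(ctrl.get_calibration('wrist'))
E
```

```text
{'time_s': 0.0, 'qpos': array([ 8.15660603e+01,  2.20927301e+01,  3.79913395e-01, -3.01795436e-02,
       -6.84095658e+01, -1.48145272e+01]), 'dq': array([-0.02192746,  0.11562485, -0.01591081, -0.01297279, -0.0851188 ,
        0.00932314]), 'tau': array([ 8.75768146e-04, -3.92288840e+01,  1.88402832e+01,  4.18640703e+00,
       -4.67564343e-03,  1.03624987e-05]), 'position': array([0.24644495, 0.57366753, 0.20239872]), 'tool_rot': array([ 1.79874514e+02, -4.18651649e-03, -2.32595974e+01]), 'force': array([ 0.4027685 ,  0.58750963, -0.85180039]), 'ft_torque': array([-0.01012976, -0.03276898, -0.04732344]), 'finger_force': 0.0, 'grip_width': 0.08533119385779073}
top 408.5462453602844 [[-0.008, -0.997, 0.078, 0.47], [-1.0, 0.009, 0.007, 0.066], [-0.008, -0.078, -0.997, 0.897], [0.0, 0.0, 0.0, 1.0]]
side 439.62386318256176 [[0.847, -0.364, 0.389, 0.169], [-0.532, -0.602, 0.596, -0.519], [0.017, -0.711, -0.703, 0.719], [0.0, 0.0, 0.0, 1.0]]
{'fx': 281.98038604769835, 'fy': 281.98038604769835, 'cx': 318.7879470629023, 'cy': 199.58604444418455, 'hand_eye': array([[-4.39414358e-04, -9.45059410e-01, -3.26898331e-01,
         8.49666530e-02],
       [ 9.99999516e-01, -1.27361464e-04, -9.75991510e-04,
         7.55952334e-04],
       [ 8.80735711e-04, -3.26898601e-01,  9.45059008e-01,
        -1.70607154e-01],
       [ 0.00000000e+00,  0.00000000e+00,  0.00000000e+00,
         1.00000000e+00]])}
```

View pics/top0.png

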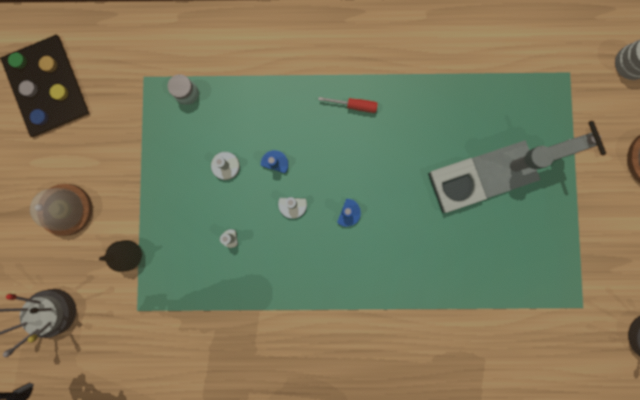

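View pics/side0.png

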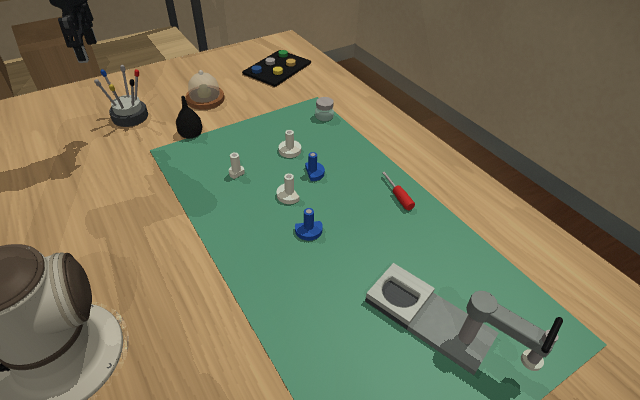

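The top view shows three white dies: (225,165) has a full round flange, (229,239) is small, and (292,207) is large with a straight cut on its image-up side. Only the last fits the description. The blue ones at (274,162) and (348,214) are look-alikes. The press seat is at about (458,188). I'll confirm with an enlarged crop and measure.

```bash
cat > m.py <<'E'
from h import *
im=cv2.imread('pics/top0.png');d=np.load('top0.npy');c,T=Tof('top');P=cloud(c,T,d)
S=cv2.imread('pics/side0.png');ds=np.load('side0.npy');cs,Ts=Tof('side');Ps=cloud(cs,Ts,ds)
a=cv2.resize(im[130:260,210:370],None,fx=4.6,fy=4.6,interpolation=cv2.INTER_CUBIC)[:,:390+346]
a=im[180:235,260:325];b=im[150:215,425:545];e=S[165:210,265:315];g=S[255:335,355:475]
f=lambda x:cv2.resize(x,(390,290),interpolation=cv2.INTER_CUBIC)
cv2.imwrite('pics/crop.png',np.vstack([np.hstack([f(a),f(b)]),np.hstack([f(e),f(g)])]))
# boss tops by depth in both views
for nm,PP in (('top',P),('side',Ps)):
    for k,(x0,y0) in {}.items(): pass
    M=((PP[...,2]>.045)&(PP[...,2]<.075)).astype(np.uint8)
    n,l,st,ce=cv2.connectedComponentsWithStats(M)
    for i in range(1,n):
        if st[i,4]>15:
            q=PP[l==i]; print(nm,ce[i].round(),st[i,4],q.mean(0).round(4),'zmax',np.percentile(q[:,2],90).round(4))
for z0,z1 in((.008,.022),(.022,.036)):
    M=((P[...,2]>z0)&(P[...,2]<z1)).astype(np.uint8)
    n,l,st,ce=cv2.connectedComponentsWithStats(M)
    for i in range(1,n):
        if st[i,4]>100: q=P[l==i]; print('layer',z0,ce[i].round(),st[i,4],np.median(q,0).round(4),np.ptp(q,axis=0).round(3))
E
python3 m.py
```

```text
top [636.  54.] 185 [ 0.8359 -0.5891  0.0543] zmax 0.0617
top [180.  86.] 440 [0.7776 0.3777 0.0516] zmax 0.0537
top [220. 162.] 108 [0.6113 0.2868 0.06  ] zmax 0.0639
top [272. 161.] 96 [0.6137 0.1799 0.0604] zmax 0.0633
top [520. 164.] 84 [ 0.6027 -0.3325  0.0599] zmax 0.0716
top [ 58. 209.] 904 [0.5173 0.6197 0.0625] zmax 0.0726
top [291. 203.] 96 [0.5264 0.1406 0.061 ] zmax 0.064
top [348. 211.] 90 [0.5075 0.0244 0.0616] zmax 0.0636
top [226. 239.] 107 [0.4537 0.2732 0.0607] zmax 0.0639
top [121. 256.] 541 [0.4202 0.4882 0.0593] zmax 0.0711
top [ 38. 316.] 1071 [0.2995 0.6579 0.0521] zmax 0.0613
side [600.  15.] 727 [2.0266 0.344  0.0593] zmax 0.0716
side [203.  86.] 372 [0.5118 0.6131 0.0604] zmax 0.072
side [125. 102.] 380 [0.2992 0.6516 0.0529] zmax 0.0654
side [325. 102.] 161 [0.777  0.374  0.0501] zmax 0.0523
side [187. 118.] 272 [0.4152 0.483  0.0587] zmax 0.071
side [289. 135.] 79 [0.6104 0.2836 0.0561] zmax 0.0618
side [234. 158.] 89 [0.4524 0.2694 0.0566] zmax 0.0625
side [312. 157.] 83 [0.6126 0.176  0.057 ] zmax 0.0621
side [289. 179.] 96 [0.5248 0.1362 0.057 ] zmax 0.
[... 1314 characters left out ...]
 0.022 [16. 60.] 144 [0.8511 0.7534 0.024 ] [0.032 0.032 0.006]
layer 0.022 [47. 64.] 149 [0.8426 0.6837 0.024 ] [0.03  0.031 0.004]
layer 0.022 [27. 88.] 149 [0.7872 0.7249 0.0239] [0.032 0.031 0.006]
layer 0.022 [188.  95.] 117 [0.7614 0.3631 0.0265] [0.049 0.05  0.013]
layer 0.022 [57. 92.] 136 [0.7776 0.6566 0.0241] [0.032 0.034 0.006]
layer 0.022 [363. 104.] 265 [ 0.7417 -0.0137  0.0257] [0.03  0.063 0.009]
layer 0.022 [ 38. 117.] 158 [0.722 0.698 0.024] [0.03  0.032 0.006]
layer 0.022 [458. 184.] 1260 [ 0.5735 -0.2112  0.0298] [0.115 0.115 0.013]
layer 0.022 [ 75. 211.] 161 [0.5128 0.6005 0.0292] [0.086 0.043 0.014]
layer 0.022 [ 56. 311.] 647 [0.3104 0.6293 0.0294] [0.099 0.087 0.014]
```

View pics/crop.png

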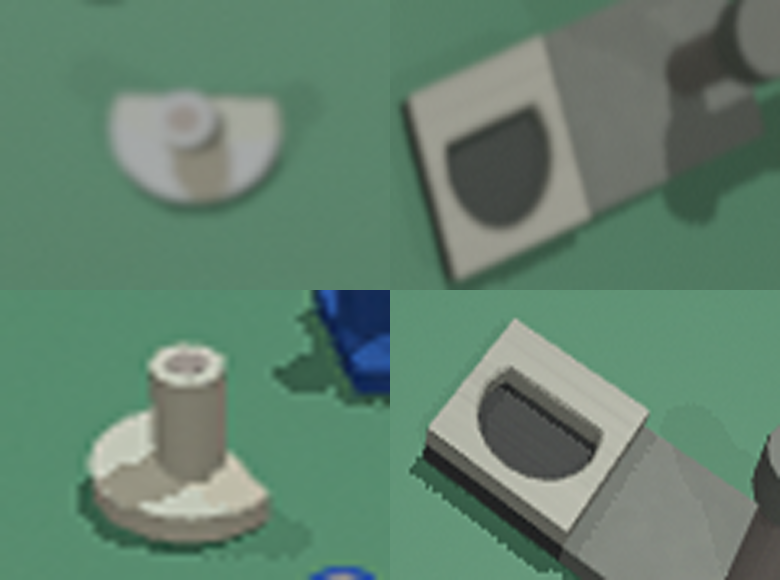

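The crop confirms the target: the white large D die (boss top at (291,203), flat towards image-up, about world +x). The recess has its flat on the image-up-left side, and the column is to the right (-y), as described. Next I'll work out the yaws and centres.

```bash
cat > m2.py <<'E'
from h import *
from scipy.optimize import least_squares
im=cv2.imread('pics/top0.png');d=np.load('top0.npy');c,T=Tof('top');P=cloud(c,T,d)
ds=np.load('side0.npy');cs,Ts=Tof('side');Ps=cloud(cs,Ts,ds)
def dfit(pts,r,f,x0):  # outline of D: signed distance
    def res(p):
        a=pts-p[:2];u=np.array([np.cos(p[2]),np.sin(p[2])])
        return np.maximum(np.hypot(*a.T)-r,a@u-f)
    best=min((least_squares(res,[*x0,y],loss='soft_l1',f_scale=.002) for y in np.arange(-3,3,.7)),key=lambda s:s.cost)
    return best.x,np.abs(res(best.x)).mean()
# die flange outline at z=.016 (top edge), from colour
hsv=cv2.cvtColor(im,cv2.COLOR_BGR2HSV)
M=((hsv[...,1]<70)&(hsv[...,2]>90)).astype(np.uint8)
M[:180]=0;M[230:]=0;M[:,:265]=0;M[:,320:]=0
co=max(cv2.findContours(M,0,1)[0],key=cv2.contourArea)[:,0]
pt=plane(c,T,co,.013)[:,:2];x,e=dfit(pt,.03,.012,[.52,.138]);print('die',x[:2],np.degrees(x[2]),e)
# boss top in both views
for nm,PP,b in(('top',P,(291,203)),('side',Ps,(289,179))):
    q=PP[b[1]-16:b[1]+16,b[0]-14:b[0]+14].reshape(-1,3);q=q[(q[:,2]>.055)&(q[:,2]<.07)]
    print('boss',nm,(q.max(0)+q.min(0))/2,np.median(q,0),np.ptp(q,axis=0))
for nm,PP,sl in(('top',P,(slice(140,225),slice(420,500))),('side',Ps,(slice(250,340),slice(350,450)))):
    m=((PP[sl][...,2]>.026)&(PP[sl][...,2]<.036)).astype(np.uint8)
    m=cv2.morphologyEx(m,cv2.MORPH_OPEN,np.ones((2,2),np.uint8))
    cc,hi=cv2.findContours(m,cv2.RETR_CCOMP,1)
    o=sl[1].start,sl[0].start
    n,Tn=(c,T) if nm=='top' else (cs,Ts)
    i=max((k for k in range(len(cc)) if hi[0][k][3]<0),key=lambda k:cv2.contourArea(cc[k]))
    pb=plane(n,Tn,cc[i][:,0]+o,.030)[:,:2].astype(np.float32)
    print(nm,'top z',np.median(PP[sl][m>0][:,2]),'block',cv2.minAreaRect(pb*1000))
    h=[k for k in range(len(cc)) if hi[0][k][3]==i]
    if h:
        k=max(h,key=lambda k:cv2.contourArea(cc[k]))
        ph=plane(n,Tn,cc[k][:,0]+o,.030)[:,:2];x,e=dfit(ph,.035,.017,[.555,-.217]);print('seat',x[:2],np.degrees(x[2]),e)
        w=PP[sl][...,2][(PP[sl][...,2]<.021)&(PP[sl][...,2]>.01)];print('floor z',np.median(w))
E
python3 m2.py; python3 -c "
from h import *
s=ctrl.state();print(s['position'],s['tool_rot'])"
```

```text
die [0.52802914 0.14220974] -1.6098254474029445 0.0025148156009183855
boss top [0.52674649 0.14055299 0.06293463] [0.52586247 0.14062306 0.06182988] [0.01866679 0.02064945 0.01074387]
boss side [0.52630722 0.13892894 0.05995323] [0.52505084 0.13663991 0.06113021] [0.02144071 0.02163114 0.00852198]
top top z 0.029713496815468532 block ((561.0490112304688, -215.31137084960938), (91.8678207397461, 93.29557037353516), 18.171968460083008)
seat [ 0.56117087 -0.21500698] 17.996394178554873 0.0008472785608078657
floor z 0.015939933782714744
side top z 0.02882416034738655 block ((562.144775390625, -218.34750366210938), (94.11493682861328, 92.14262390136719), 17.990596771240234)
seat [ 0.56171083 -0.21853173] 18.626651194814933 0.0007475527600121799
floor z 0.01507060879685107
[0.24651063 0.57379173 0.20266269] [ 1.79902230e+02 -4.89816191e-03 -2.32572953e+01]
```

Emit:
servo_tool:
  commands:
    - [3, 2, 0, 0, 0, 0, 0]
    - [6.5, 4.4, 0, 0, 0, 0, 0]
    - [10, 6.7, 0, 0, 0, 0, 0]
    - [13.5, 9, 0, 0, 0, 0, 0]
    - [17, 11.4, 0, 0, 0, 0, 0]
    - [20.5, 13.8, 1, 0, 0, 0, 0]
    - [24, 16.1, 2, 0, 0, 0, 0]
    - [27.5, 18.5, 3, 0, 0, 0, 0]
    - [31, 20.8, 4, 0, 0, 0, 0]
    - [34.5, 23.2, 5, 0, 0, 0, 0]

```text
time_s: 0.98
position: [0.4672, 0.2317, 0.1555]
tool_rot: [-180.0, -0.0, -23.2]
force: [0.4, 0.6, 0.4]
grip_width: 0.0857
finger_force: 0.0
```

Emit:
servo_tool:
  commands:
    - [3, 2, 0, 0, 0, 0, 0]
    - [6, 4, 0, 0, 0, 0, 0]
    - [8.4, 5.6, 0, 0, 0, 0, 0]
    - [8.4, 5.6, 0, 0, 0, 0, 0]
    - [8.4, 5.6, 0, 0, 0, 0, 0]
    - [8.4, 5.6, 0, 0, 0, 0, 0]

```text
time_s: 1.48
position: [0.5214, 0.1488, 0.1556]
tool_rot: [180.0, 0.0, -23.3]
force: [-0.3, 0.9, 0.3]
grip_width: 0.0854
finger_force: 0.0
```

```bash
cat > w.py <<'E'
from h import *
import sys
from m2 import dfit
s=ctrl.state();im,d=ctrl.grab_frame('wrist');cv2.imwrite('pics/w1.png',im)
c,T=Tof('wrist',s);P=cloud(c,T,d)
print(s['time_s'],s['position'],s['tool_rot'],s['qpos'].round(1))
near=np.hypot(P[...,0]-.5265,P[...,1]-.1395)<.05
q=P[near&(P[...,2]>.056)&(P[...,2]<.068)];print('boss',np.median(q,0),(q.max(0)+q.min(0))/2,np.ptp(q,axis=0))
m=(near&(P[...,2]>.012)&(P[...,2]<.07)).astype(np.uint8)
co=max(cv2.findContours(m,0,1)[0],key=cv2.contourArea)[:,0]
p=P[co[:,1],co[:,0]];p=p[p[:,2]<.020];x,e=dfit(p[:,:2],.03,.012,[.5265,.1395])
print('die',x[:2],np.degrees(x[2]),e,'flange z',np.median(p[:,2]))
E
sed -i 's/^# die flange/if __name__!="__main__": raise SystemExit\n# die flange/' m2.py; python3 - <<'E'
s=open('m2.py').read()
i=s.index('def dfit');j=s.index('if __name__')
open('m2.py','w').write('from h import *\nfrom scipy.optimize import least_squares\n'+s[i:j])
E
python3 w.py
```

```text
1.4833 [0.52138907 0.14882969 0.15564022] [ 1.79979793e+02  3.10560850e-02 -2.32798845e+01] [ 33.1  16.4 -15.3  -0.  -58.4  33.7]
boss [0.52939384 0.14137312 0.06220231] [0.52871012 0.14163259 0.06032196] [0.02139655 0.02130212 0.00774078]
die [0.52890471 0.14168058] -2.5605584782258255 0.0004474489489400008 flange z 0.015717016900873126
```

View pics/w1.png

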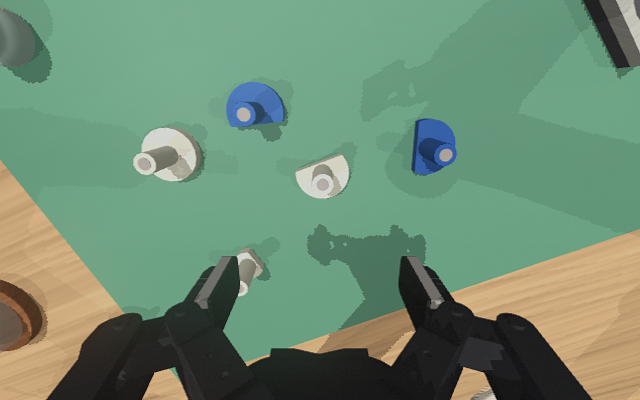

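The wrist view shows the white D die at (322,180), its flat edge towards image-up. It sits between the open fingers with nothing else near their path. Now descending to grasp.

Emit:
servo_tool:
  commands:
    - [1, 0.4, 2, 0, 0, 0, 0]
    - [1, 0.4, 4.5, 0, 0, 0, 0]
    - [1, 0.4, 6.5, 0, 0, 0, 0]
    - [1, 0.4, 8, 0, 0, 0, 0]
    - [1, 0.4, 9.5, 0, 0, 0, 0]
    - [1, 0.4, 10.8, 0, 0, 0, 0]
    - [1, 0.4, 11.8, 0, 0, 0, 0]
    - [1, 0.4, 12.6, 0, 0, 0, 0]
    - [1, 0.4, 12.6, 0, 0, 0, 0]
    - [1, 0.4, 12.6, 0, 0, 0, 0]

```text
time_s: 2.37
position: [0.5293, 0.1418, 0.03]
tool_rot: [180.0, -0.0, -23.2]
force: [0.6, -0.4, -0.1]
grip_width: 0.0853
finger_force: 0.0
```

Emit:
servo_tool:
  commands:
    - [0, 0, 0, 0, 0, 0, 0.4]
    - [0, 0, 0, 0, 0, 0, 0.7]
    - [0, 0, 0, 0, 0, 0, 1]
    - [0, 0, 0, 0, 0, 0, 1]
    - [0, 0, 0, 0, 0, 0, 1]
    - [0, 0, 0, 0, 0, 0, 1]
    - [0, 0, 0, 0, 0, 0, 1]
    - [0, 0, 0, 0, 0, 0, 1]
    - [0, 0, 0, 0, 0, 0, 1]
    - [0, 0, 0, 0, 0, 0, 1]

```text
time_s: 3.2
position: [0.5298, 0.1415, 0.0305]
tool_rot: [-180.0, -0.1, -23.2]
force: [-0.5, 0.5, 4.9]
grip_width: 0.0173
finger_force: 58.9
```

Emit:
servo_tool:
  commands:
    - [0, 0, -0.5, 0, 0, 0, 1]
    - [0, 0, -1.5, 0, 0, 0, 1]
    - [0, 0, -3, 0, 0, 0, 1]
    - [0, 0, -5, 0, 0, 0, 1]
    - [0, 0, -7, 0, 0, 0, 1]
    - [0, 0, -9, 0, 0, 0, 1]
    - [0, 0, -10, 0, 0, 0, 1]
    - [0, 0, -10, 0, 0, 0, 1]

```text
time_s: 3.87
position: [0.5306, 0.1419, 0.1326]
tool_rot: [-179.8, -0.2, -23.2]
force: [0.4, -0.5, 0.0]
grip_width: 0.0174
finger_force: 58.7
```

```bash
cat > w2.py <<'E'
from h import *
import sys
from m2 import dfit
s=ctrl.state();p=s['position'];im,d=ctrl.grab_frame('wrist');cv2.imwrite(sys.argv[1],im)
c,T=Tof('wrist',s);P=cloud(c,T,d)
Rt=R.from_euler('xyz',s['tool_rot'],degrees=True).as_matrix();Q=(P-p)@Rt # tool coords
print(s['time_s'],p,s['tool_rot'],s['grip_width'],s['qpos'].round(1))
m=((np.hypot(Q[...,0],Q[...,1])<.045)&(Q[...,2]>.004)&(Q[...,2]<.040)).astype(np.uint8)
q=Q[m>0];print(len(q),q.min(0),q.max(0));hz,b=np.histogram(q[:,2],18);print(hz,b.round(3))
co=max(cv2.findContours(m,0,1)[0],key=cv2.contourArea)[:,0]
e=Q[co[:,1],co[:,0]];zt=b[hz.argmax()];f=q[abs(q[:,2]-zt)<.004]
A=np.c_[f[:,:2],np.ones(len(f))];k=np.linalg.lstsq(A,f[:,2],rcond=None)[0];print('tilt deg',np.degrees(k[:2]),'z',k[2])
x,r=dfit(e[:,:2],.03,.012,[0,0]);print('die in tool',x[:2],np.degrees(x[2]),r)
E
python3 w2.py pics/w2.png
```

```text
3.8667 [0.53060865 0.14191198 0.13263534] [-179.76148957   -0.1925613   -23.23896391] 0.017422232211945197 [ 31.9  18.2 -16.4   0.  -55.1  34.8]
2393 [-0.02084669 -0.02970436  0.00405557] [0.01995471 0.03007902 0.02797527]
[  24   24   29   17   18   24   60 1058  727   59   56   49   51   50
   39   55   40   13] [0.004 0.005 0.007 0.008 0.009 0.011 0.012 0.013 0.015 0.016 0.017 0.019
 0.02  0.021 0.023 0.024 0.025 0.027 0.028]
tilt deg [-0.31481513  0.25042352] z 0.014479434866376152
die in tool [-0.00121262  0.0002754 ] -20.461564955394998 0.003247899639289277
```

View pics/w2.png

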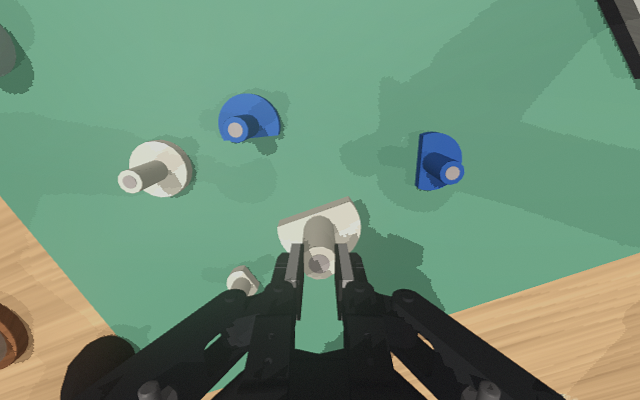

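The die hangs upright in the grip; flange at (320,230), flat to image-up, and the other dies are undisturbed. I'll carry it to just short of the seat while turning, then look again.

Emit:
servo_tool:
  commands:
    - [0.7, 1.3, 0, 0, 0, -1, 1]
    - [2.2, 4, 0, 0, 0, -3, 1]
    - [4, 7.2, 0, 0, 0, -6, 1]
    - [5.8, 10.4, 0, 0, 0, -9, 1]
    - [7.6, 13.6, 0, 0, 0, -12, 1]
    - [9.4, 16.9, 0, 0, 0, -15, 1]
    - [11.2, 20.2, 0, 0, 0, -18, 1]
    - [12.9, 23.3, 0, 0, 0, -20, 1]
    - [14.2, 25.6, 0, 0, 0, -20.9, 1]
    - [14.8, 26.5, 0, 0, 0, -20.9, 1]

```text
time_s: 4.75
position: [0.5593, -0.1637, 0.1277]
tool_rot: [-180.0, 0.2, -2.5]
force: [0.4, 0.3, -0.8]
grip_width: 0.0176
finger_force: 58.7
```

Emit:
servo_tool:
  commands:
    - [0, 0, 0, 0, 0, 0, 1]
    - [0, 0, 0, 0, 0, 0, 1]
    - [0, 0, 0, 0, 0, 0, 1]
    - [0, 0, 0, 0, 0, 0, 1]

```text
time_s: 5.08
position: [0.5604, -0.1593, 0.1296]
tool_rot: [-180.0, 0.0, -2.3]
force: [-0.5, -0.1, -0.5]
grip_width: 0.0172
finger_force: 58.7
```

```bash
python3 w2.py pics/w3.png; cat > seat.py <<'E'
from h import *
from m2 import dfit
s=ctrl.state();im,d=ctrl.grab_frame('wrist');c,T=Tof('wrist',s);P=cloud(c,T,d)
n=(np.hypot(P[...,0]-.5614,P[...,1]+.2168)<.075)
m=(n&(P[...,2]>.024)&(P[...,2]<.036)).astype(np.uint8);print('top z',np.median(P[m>0][:,2]))
fl=(n&(P[...,2]>.008)&(P[...,2]<.022)&(np.hypot(P[...,0]-.5614,P[...,1]+.2168)<.043)).astype(np.uint8)
print('floor z',np.median(P[fl>0][:,2]),fl.sum())
# rim points = block-top pixels next to recess
near=np.hypot(P[...,0]-.5614,P[...,1]+.2168)<.045
cut=m.astype(bool)&near&(cv2.dilate(fl,np.ones((5,5)))>0)
e=P[cut][:,:2];x,r=dfit(e,.0355,.0175,[.5614,-.2168]);print('seat',len(e),x[:2],np.degrees(x[2]),r)
E
python3 seat.py
```

```text
5.0833 [ 0.56043042 -0.15930443  0.12955255] [-1.79985675e+02  4.71867813e-02 -2.26196674e+00] 0.017212308858555944 [  0.   21.6 -11.6  -0.  -56.9  87.7]
2396 [-0.02110894 -0.02990927  0.00409036] [0.01985655 0.02987401 0.02843607]
[  24   24   25   25   21   20   77 1236  549   56   47   56   50   51
   43   46   40    6] [0.004 0.005 0.007 0.008 0.01  0.011 0.012 0.014 0.015 0.016 0.018 0.019
 0.02  0.022 0.023 0.024 0.026 0.027 0.028]
tilt deg [-0.1294096   0.19601606] z 0.014570275813017973
die in tool [-0.00146143  0.00031043] -20.560296824365704 0.003256896742689578
top z 0.029971955217549306
floor z 0.016056721449957456 2521
seat 380 [ 0.56609238 -0.21287026] 18.07638116245086 0.0005714927660064932
```

View pics/w3.png

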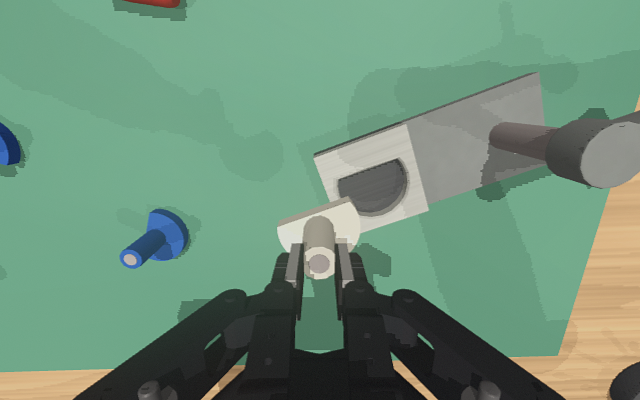

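The wrist view shows the seat half covered by the held flange: recess at (372,187), block corner at (315,155). The partial fit differs about 5 mm from the fixed cameras, so I'll back off in -x for one full view of the recess.

Emit:
servo_tool:
  commands:
    - [-1.5, 1.5, 0, 0, 0, 0, 1]
    - [-3.5, 3.5, 0, 0, 0, 0, 1]
    - [-5.5, 5.5, 0, 0, 0, 0, 1]
    - [-6, 6, 0, 0, 0, 0, 1]
    - [-6, 6, 0, 0, 0, 0, 1]
    - [-6, 6, 0, 0, 0, 0, 1]
    - [-6, 6, 0, 0, 0, 0, 1]

```text
time_s: 5.77
position: [0.4993, -0.2175, 0.1302]
tool_rot: [180.0, -0.1, -2.3]
force: [1.0, 0.6, -0.4]
grip_width: 0.0171
finger_force: 58.8
```

```bash
cat >> seat.py <<'E'
cv2.imwrite('pics/w4.png',im);print(s['position'],s['tool_rot'])
mm=(n&(P[...,2]>.027)&(P[...,2]<.033)).astype(np.uint8)
mm=cv2.morphologyEx(mm,cv2.MORPH_OPEN,np.ones((3,3)))
co=max(cv2.findContours(mm,0,1)[0],key=cv2.contourArea)[:,0]
print('block',cv2.minAreaRect((plane(c,T,co,.03)[:,:2]*1000).astype(np.float32)))
E
python3 seat.py
```

```text
top z 0.030085966688780497
floor z 0.016176817556317502 3351
seat 532 [ 0.5656674  -0.21347038] 18.131237325805095 0.00047703146842782777
[ 0.49933455 -0.21747604  0.13020204] [ 1.79990799e+02 -6.55309870e-02 -2.28668591e+00]
block ((565.1557006835938, -213.47933959960938), (92.00161743164062, 92.03358459472656), 18.144941329956055)
```

View pics/w4.png

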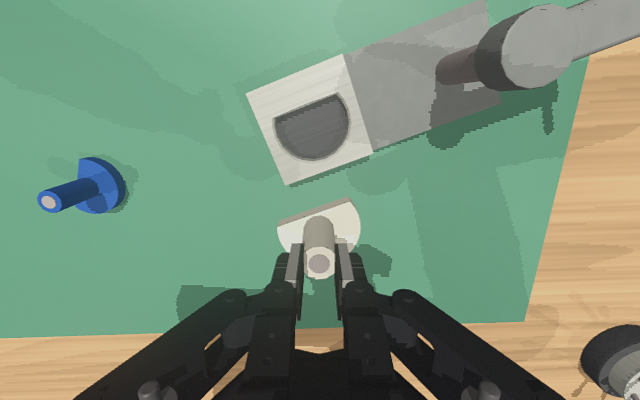

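Full view: recess centred at (312,127), held flange at (320,225), both clear. The two wrist fits agree on (0.5655, -0.2135), yaw 18.1°, floor at 16 mm. Die-to-seat offsets agree within 2 mm across all cameras. Moving over the seat and partly down.

Emit:
servo_tool:
  commands:
    - [1.5, -0.1, 0, 0, 0, 0, 1]
    - [3.5, -0.3, 0, 0, 0, 0, 1]
    - [5.5, -0.5, 0, 0, 0, 0, 1]
    - [6.65, -0.6, 1, 0, 0, 0, 1]
    - [6.65, -0.6, 2.5, 0, 0, 0, 1]
    - [6.65, -0.6, 4, 0, 0, 0, 1]
    - [6.65, -0.6, 5.5, 0, 0, 0, 1]
    - [6.65, -0.6, 6, 0, 0, 0, 1]
    - [6.65, -0.6, 6, 0, 0, 0, 1]
    - [6.65, -0.6, 6, 0, 0, 0, 1]

```text
time_s: 6.65
position: [0.5656, -0.2146, 0.0701]
tool_rot: [180.0, -0.0, -2.3]
force: [-0.2, -0.7, -0.6]
grip_width: 0.0176
finger_force: 58.8
```

Emit:
servo_tool:
  commands:
    - [0, 0, 0, 0, 0, 0, 1]
    - [0, 0, 0, 0, 0, 0, 1]

```text
time_s: 6.82
position: [0.5658, -0.2149, 0.0711]
tool_rot: [180.0, -0.1, -2.3]
force: [-0.0, 0.5, 0.2]
grip_width: 0.0173
finger_force: 58.8
```

Emit:
servo_tool:
  commands:
    - [0, -0.1, 0.4, 0, 0, 0, 1]
    - [0, -0.1, 0.8, 0, 0, 0, 1]
    - [0, -0.1, 1.2, 0, 0, 0, 1]
    - [0, -0.1, 1.6, 0, 0, 0, 1]
    - [0, -0.1, 1.9, 0, 0, 0, 1]
    - [0, -0.1, 2.2, 0, 0, 0, 1]
    - [0, -0.1, 2.4, 0, 0, 0, 1]
    - [0, -0.1, 2.5, 0, 0, 0, 1]
    - [0, -0.1, 2.5, 0, 0, 0, 1]
    - [0, -0.1, 2.5, 0, 0, 0, 1]

```text
time_s: 7.65
position: [0.5651, -0.2139, 0.045]
tool_rot: [180.0, -0.0, -2.3]
force: [-0.5, -0.3, -1.5]
grip_width: 0.0174
finger_force: 58.8
```

Emit:
servo_tool:
  commands:
    - [0, 0, 0.05, 0, 0, 0, 1]
    - [0, 0, 0.1, 0, 0, 0, 1]
    - [0, 0, 0.15, 0, 0, 0, 1]
    - [0, 0, 0.15, 0, 0, 0, 1]

```text
time_s: 7.98
position: [0.5655, -0.2139, 0.0446]
tool_rot: [180.0, -0.1, -2.3]
force: [-1.0, 1.1, 5.3]
grip_width: 0.0172
finger_force: 59.6
```

Contact with the floor (5 N up). Opening the gripper, then retreating straight up.

Emit:
servo_tool:
  commands:
    - [0, 0, 0, 0, 0, 0, 0.7]
    - [0, 0, 0, 0, 0, 0, 0.5]
    - [0, 0, 0, 0, 0, 0, 0.3]
    - [0, 0, 0, 0, 0, 0, 0.2]
    - [0, 0, 0, 0, 0, 0, 0.2]
    - [0, 0, 0, 0, 0, 0, 0.2]
    - [0, 0, 0, 0, 0, 0, 0.2]

```text
time_s: 8.57
position: [0.5649, -0.2139, 0.0433]
tool_rot: [-180.0, 0.0, -2.4]
force: [0.4, -0.2, -0.3]
grip_width: 0.0681
finger_force: 0.0
```

Emit:
servo_tool:
  commands:
    - [0, 0, -1, 0, 0, 0, 0.2]
    - [0, 0, -3, 0, 0, 0, 0.2]
    - [0, 0, -5, 0, 0, 0, 0.2]
    - [0, 0, -8, 0, 0, 0, 0.2]
    - [-2, 0, -10, 0, 0, 0, 0.2]
    - [-4, 0, -10, 0, 0, 0, 0.2]
    - [-6, 0, -10, 0, 0, 0, 0.2]
    - [-6, 0, -10, 0, 0, 0, 0.2]
    - [-6, 0, -10, 0, 0, 0, 0.2]

```text
time_s: 9.32
position: [0.5047, -0.2115, 0.1447]
tool_rot: [180.0, -0.1, -2.4]
force: [0.1, -0.3, 0.3]
grip_width: 0.0681
finger_force: 0.0
```

```bash
python3 - <<'E'
from h import *
from m2 import dfit
s=ctrl.state();im,d=ctrl.grab_frame('wrist');cv2.imwrite('pics/w5.png',im);c,T=Tof('wrist',s);P=cloud(c,T,d)
print(s['position'],s['time_s'])
near=np.hypot(P[...,0]-.5655,P[...,1]+.2135)<.045
q=P[near&(P[...,2]>.07)&(P[...,2]<.082)];print('boss top',(q.max(0)+q.min(0))/2,np.percentile(q[:,2],90))
f=P[near&(P[...,2]>.02)&(P[...,2]<.05)];print('flange/top z',np.median(f[:,2]))
im2,d2=ctrl.grab_frame('side');cv2.imwrite('pics/s5.png',cv2.resize(im2[110:330,220:480],(780,600)))
E
```

```text
[ 0.50471408 -0.21154644  0.14473161] 9.3167
boss top [ 0.56421835 -0.2137592   0.07519661] 0.0771651468757997
flange/top z 0.03006274711023288
```

View pics/w5.png

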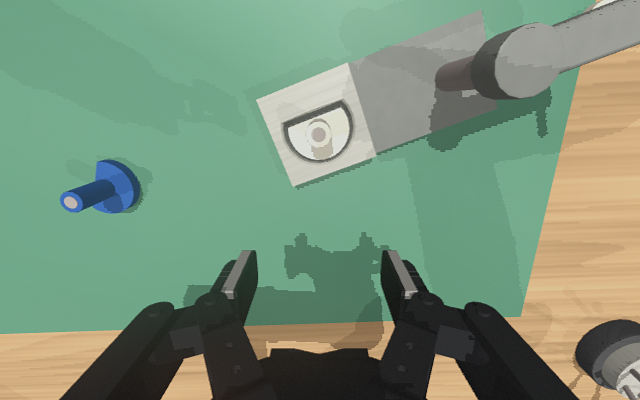

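View pics/s5.png

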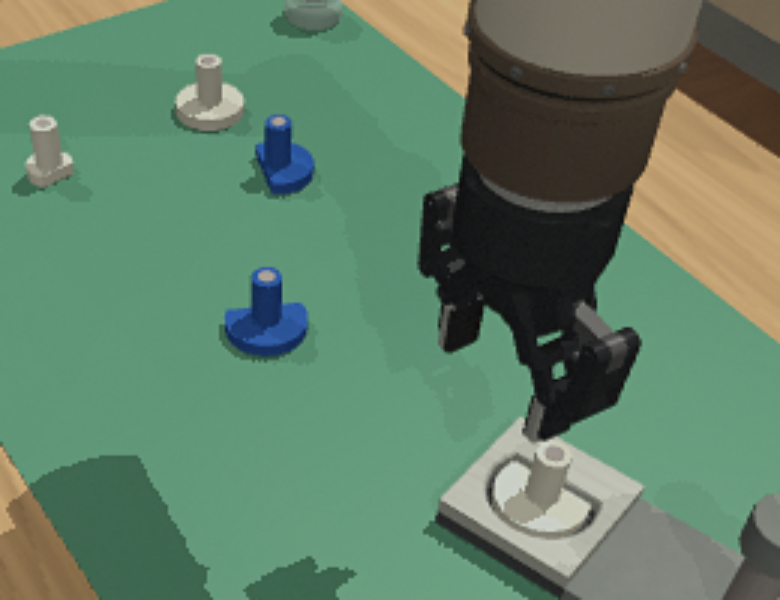

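The wrist view shows the flange inside the recess at (319,133) with an even gap all round and the flats parallel. Its top is flush at 30 mm and the boss top is at 76–77 mm. In the side crop the die stands upright at (548,490), the bystanders haven't moved, and the gripper is clear. Handing in.

```bash
python3 -c "
from cell import ctrl
print(ctrl.job_done())"
```

```text
the job is handed in; nothing more can be done
None
```

The large D die is seated fully down in the press, upright, with its flat parallel to the seat's flat. The gripper is clear, the bystander dies show no movement in the last camera view, and the job was handed in at about 9.4 s (no verdict was returned).

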